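Open the one-handed jar clamp

ROBOT

A 6-joint arm with a two-finger parallel gripper is mounted at the origin on the work surface. World frame = base frame: x ahead of the robot, y to its left, z up, the work surface at z = 0. Lengths are in m, angles in degrees, forces in N, time in s.
With the tool pointing down it reaches from about 0.375 to 0.925 m from the base axis. Payload 5.7 kg.
Tool frame: the origin (TCP) lies on the centre line of the jaws, within the pads' length; the fingertips stand ctrl.tcp_to_tips ahead of it and the grasp point (between the pads) lies 5 mm behind it (ctrl.tcp_to_tips is the distance from the TCP to the fingertips, in m); y points along the fingers, z is the direction in which the jaws open and shut, and the axes are right-handed (so a half turn about y gives the same grasp; the last joint's range is limited). The gripper opens to 88 mm and grips with 3 to 60 N. Pads are 20 mm wide; open, the fingers measure 115 mm over their backs; the gripper's body (75 mm by 178 mm) begins 61 mm behind the grasp point.
Start: joints at [-78.616, 20.558, 86.54, -0, 72.909, -6.595], TCP at [0.185, -0.571, 0.237] pointing down, gripper open.
Joint ranges: [-170.27, 170.27], [-57.76, 135], [12.27, 136.19], [-55.21, 235.2], [11.17, 155.16], [-170.74, 170.74]. Speed limits (degrees/s): [136.94, 136.94, 180, 180, 180, 180].

INTERFACE

Orientations are given as [roll, pitch, yaw] about the fixed x, y, z axes, in that order (R = Rz(yaw) Ry(pitch) Rx(roll)).
In Python, from rig import ctrl gives the robot as it stands. The module is installed in compiled form; this text tells all that it offers.
- The arm moves only by the tool apply_moves, never from a script. Its argument "steps" is a list that holds one entry, the list of rows, each a list of 7 numbers: the shift along the tool's x, y, z in m, then the turn, a rotation vector about the tool's x, y, z in rad, then the opening, from -1 (shut) to 1 (fully open). A call has exactly 10 rows; each row shifts and turns the commanded pose from where the row before left it, along the tool's axes as they then stand; what a row does not reach is not made up. A row lasts 1/10 s, in which the tool goes at most 50 mm and 8.59 degrees, less where a joint would pass 70% of its speed; a pose out of reach is approached as far as the arm can. A call with a gripper value outside its range is refused whole. The fingers move at their own pace and stop on an object; "grip_force" is the grip in N (left out, the last holds). Time passes only in rows, so rows that do not move let the fingers close, or fill a call up. It gives the time, the measured TCP pose, the force and the opening at its end, in the units of the state.
- ctrl.state(): the state, without advancing time (a new reading comes with each control period).
- ctrl.snapshot(name): name is "side" or "top"; returns the picture (480x640x3 uint8, red, green, blue); there is no depth.
- ctrl.camera_params(name): a dict with "intrinsics" (3x3 intrinsics, pixels), "rvec" (rotation vector, rad) and "tvec" (3), from world to camera coordinates, as OpenCV has them. Camera axes: x right, y down, z forward; pixel columns grow to the right and rows downward; lengths in m; the calibration is good to about 2 mm. A picture is of the moment at which its call begins. camera_params takes no time and is no camera call.
- ctrl.sign_off(): hands the job in, once; it reports no verdict.
The state is a dict: "clock": time; "joint_positions": joint angles; "qvel": joint speeds; "joint_efforts": joint torques, N m; "tool_pos": TCP position; "orientation": TCP orientation; "contact_force": force on the tool from outside, world axes, zero at the start; "torque": the same for the moment, N m; "grip_width": opening from 0.0 (shut) to 1.0 (fully open).
Only numpy, scipy, OpenCV 4.12 (cv2) and the standard library are available. Lean on these libraries where they do the work, as an engineer would, in place of code of your own. Each camera call takes 0.05 s, during which the arm holds its last target.

TASK

Free the white canister from the jar clamp: press down the release paddle on the clamp's sliding jaw and, keeping it pressed, push the jaw back along its bar, away from the canister, as far as it goes. Then let the paddle spring up again so that the ratchet rests locked, and come away. Leave the canister standing where it is and everything else undisturbed.

Things in the scene. Friction and masses are not known exactly. Their poses are not given: they have to be found in the camera images.
- clamp: jar clamp fixed to the counter on a wooden board 140 x 385 x 15 mm (x -70..70, y -165..220 mm). Origin on the counter, z up, y along the bar the way the jaw opens, from canister to free end. Fixed grey jaw at y -161..-145, 105 mm high; wooden canister rest at y -144..-50, top z 32 mm; then an aluminium bar 40 mm wide, top z 30 mm, with steel crossbars (ratchet teeth) 10 mm apart.
- jaw (a joint): grey sliding jaw along the bar, m: 0 nearest the canister, 0.10 fully back at the end stop; starts at 0 to 0.03. At value q, in the clamp's frame (mm): jaw plate 80 wide, y -46+q..-34+q, z 35..105; pocket 60 long, open above and at the sides, floored by the paddle; thumb stop; two low cheeks (z below 51) to y 110+q. Slides with 2 N; the pawl blocks it towards +y unless the paddle is held down.
- release (a joint): release rocker, rad: 0 at rest (paddle up, pawl in the teeth; may start a little above 0, pawl riding on a tooth), 0.22 fully pressed; pawl clear of the teeth above about 0.11. Pivot across the bar at clamp y 66+q mm, z 38 mm, so the paddle tips down towards the jaw plate. A spring lifts it when let go. Over the last 8 mm of jaw travel there are no teeth and the pawl drops fully.
- press_spot (a point): point on top of the release paddle, mid-width, 20 mm before the thumb stop (clamp frame y 6+q, z 62 mm at rest); goes down with the paddle. The paddle is the black ribbed plate between jaw plate and thumb stop, 46 mm wide, clamp y -42+q..11+q mm. A fingertip between here and the thumb stop must hold it 5 to 8 mm down to free the jaw: about 2 N to start, 8 N fully down.
- thumb_stop (a point): middle of the upper edge of the thumb stop's face that looks to the pocket (clamp frame x 0, y 26+q, z 105 mm). The thumb stop is an upright wall on the sliding jaw, 71 mm wide, 14 mm thick, z 67..105; a finger in the pocket pushes it towards the clamp's +y.
- end_stop (a point): middle of the top of the fixed grey end stop at the bar's free end (clamp frame y 215, z 47 mm), 80 mm wide, 10 mm thick; the low cheeks of the jaw meet it when fully back
- canister: white ceramic canister with twist cap, 88 mm diameter, 108 mm tall, 0.55 kg, loose on the clamp's rest between fixed and sliding jaw; origin at the centre of its underside, z up
- bowl: glass bowl, 170 mm across, 70 mm high; bystander on the right, origin at centre of underside
- rolling_pin: wooden rolling pin, 48 mm thick, 364 mm long along its y, at the back of the counter; bystander, origin at centre of underside
- mug: blue ceramic mug, 82 mm across, 90 mm high; bystander on the left, origin at centre of underside
- pepper_mill: dark wooden pepper mill, 48 mm across, 92 mm high, standing beside the clamp on the robot's side; bystander, origin at centre of underside
- salt_jar: glass salt jar with steel cap, 50 mm across, 70 mm high, standing beside the clamp on its far side; bystander, origin at centre of underside
- oil_bottle: amber oil bottle, 60 mm across, 190 mm high; bystander on the right, origin at centre of underside
- spatula: spatula with wooden handle and steel blade, lying flat on the left, its x from handle to blade; bystander, origin on its underside

How it is judged:
By the outcome, as a careful person would: the job done as asked, in the order asked, and still so for the second after the job is handed in, with the robot touching nothing.
It also fails if it takes over 32 s, if anything falls off the work surface, if the arm or the gripper's body presses on something with over 40 N, if the wrist force passes 120 N, or if a joint passes its speed limit or range.

## Working session

There is one attempt and no reset: what is moved stays moved. The work goes in short steps, Python scripts to look and compute and a tool call to move; the robot and the scene stay as the last step left them, time stands still between calls to the robot, and variables do not carry over. Pictures are saved under pics/ and viewed, and the job is handed in when it is done.

Besides the shell and the picture viewer there is one more tool, called after ">>>" as name([rows], argument=value, ...), one row to a line, values as JSON. apply_moves: Moves the arm, as the interface text tells. Its arguments: {"type":"object","properties":{"steps":{"type":"array"},"grip_force":{"type":"number"}},"required":["steps"]}

```bash
mkdir -p pics; ls
python3 - <<'E'
from rig import ctrl
import cv2
for n in("side","top"):
    cv2.imwrite(f"pics/{n}0.png",ctrl.snapshot(n)[:,:,::-1]); print(n,ctrl.camera_params(n))
print(ctrl.state(),ctrl.tcp_to_tips)
E
```

```text
pics
side {'intrinsics': array([[498.37090209,   0.        , 319.87775362],
       [  0.        , 498.37090209, 240.68624022],
       [  0.        ,   0.        ,   1.        ]]), 'rvec': array([ 0.45629182, -2.55289182,  1.4831775 ]), 'tvec': array([0.56018156, 0.18815056, 1.07149428])}
top {'intrinsics': array([[437.05067771,   0.        , 319.72712233],
       [  0.        , 437.05067771, 235.81185724],
       [  0.        ,   0.        ,   1.        ]]), 'rvec': array([ 2.18041752, -2.15107993,  0.09092996]), 'tvec': array([0.00734261, 0.59126436, 1.07857175])}
{'clock': 0.1, 'joint_positions': array([-7.86159969e+01,  2.05937655e+01,  8.65912172e+01, -1.61054629e-03,
        7.29083826e+01, -6.59483748e+00]), 'qvel': array([ 0.01019447, -0.06009415, -0.15165537,  0.03137011,  0.02242267,
        0.06990884]), 'joint_efforts': array([ 9.21329520e-04, -5.16354954e+01, -2.71407330e+01,  6.76264521e-02,
        2.75855785e-02, -2.65704659e-05]), 'tool_pos': array([ 0.18506523, -0.57012922,  0.2359045 ]), 'orientation': array([-9.00929243e+01,  9.19432597e-03, -1.62020692e+02]), 'contact_force': array([ 0.42285776, -0.11648385,  0.62009683]), 'torque': array([ 0.00531376, -0.04191801, -0.02460214]), 'grip_width': 0.9984146334051359} 0.014
```

View pics/side0.png

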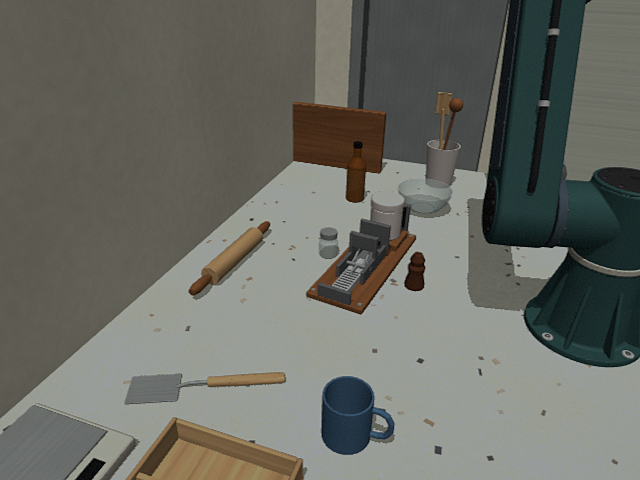

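View pics/top0.png

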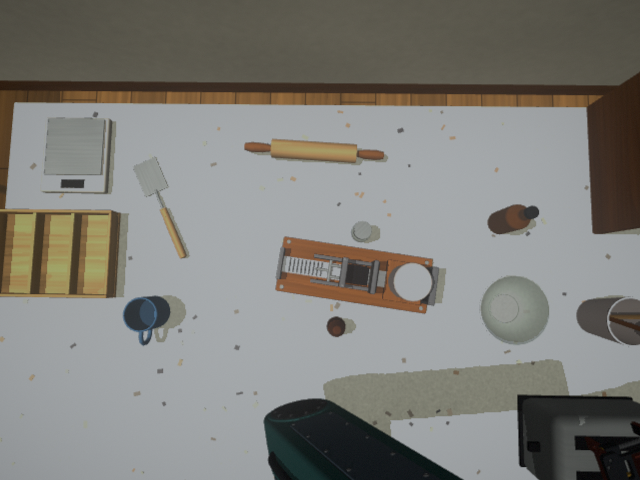

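The top view shows the clamp at about (280–435, 237–313), opening to the left. The canister is at (412, 282), the mill at (336, 326) and the salt jar at (362, 231). I'll enlarge both views for measuring.

Run:
```python
import cv2
t=cv2.imread("pics/top0.png")[225:325,265:445]; cv2.imwrite("pics/topz.png",cv2.resize(t,None,fx=4.4,fy=4.4,interpolation=cv2.INTER_CUBIC))
t=cv2.imread("pics/side0.png")[185:320,300:440]; cv2.imwrite("pics/sidez.png",cv2.resize(t,None,fx=4.4,fy=4.4,interpolation=cv2.INTER_CUBIC))
```

```text
(no output)
```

View pics/topz.png

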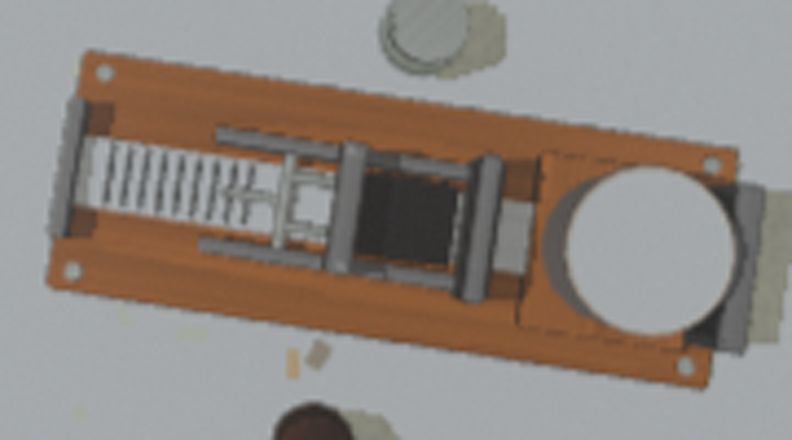

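View pics/sidez.png

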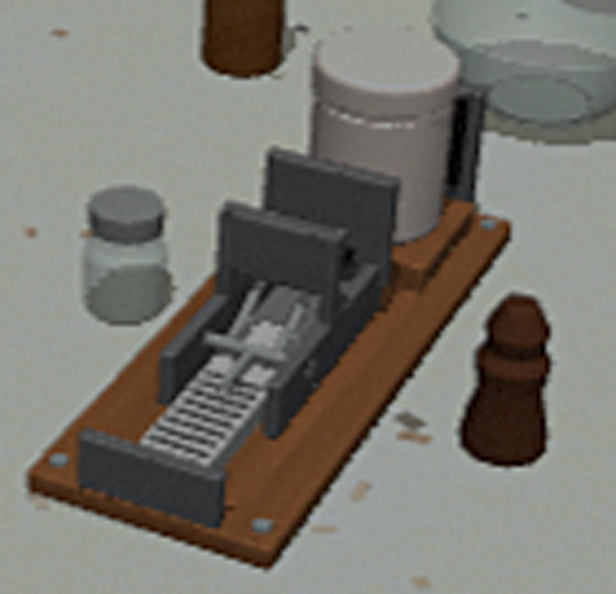

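```bash
cat > fit.py <<'E'
import numpy as np,cv2
from scipy.optimize import least_squares
from rig import ctrl
C={n:ctrl.camera_params(n) for n in("side","top")}
def proj(n,P):
    c=C[n];return cv2.projectPoints(np.float64(P).reshape(-1,1,3),c["rvec"],c["tvec"],c["intrinsics"],None)[0][:,0]
def w(p,P):
    P=np.float64(P)/1000;c,s=np.cos(p[2]),np.sin(p[2])
    return np.c_[p[0]+c*P[:,0]-s*P[:,1],p[1]+s*P[:,0]+c*P[:,1],P[:,2]]
# cam, zoom px, clamp pt, moves with q
D=[("top",(85,50),(70,220,15),0),("top",(47,287),(-70,220,15),0),("top",(738,150),(70,-165,15),0),("top",(706,389),(-70,-165,15),0),
("side",(268,567),(-70,220,15),0),("side",(30,480),(70,220,15),0),("side",(510,228),(-70,-165,15),0),
("top",(368,145),(35.5,26,105),1),("top",(353,272),(-35.5,26,105),1),("top",(501,157),(40,-46,105),1),("top",(483,301),(-40,-46,105),1),
("side",(343,236),(-35.5,40,105),1),("side",(222,203),(35.5,40,105),1),("side",(397,182),(-40,-34,105),1),("side",(270,152),(40,-34,105),1)]
O={"top":(265,225),"side":(300,185)}
def px(n,z): return (np.array(z)+.5)/4.4-.5+O[n]
if __name__=="__main__":
    def f(p):
        r=[]
        for n,z,P,m in D: r.append(proj(n,w(p,[np.array(P)+[0,p[3]*1000*m,0]]))[0]-px(n,z))
        return np.ravel(r)
    s=least_squares(f,[.55,-.1,-.15,.01],loss="soft_l1")
    print(s.x,np.degrees(s.x[2]));print(np.round(f(s.x).reshape(-1,2),1).tolist())
    p=s.x;np.save("p.npy",p)
    q=p[3]*1000
    print("press,stop,end",w(p,[(0,6+q,62),(0,26+q,105),(0,215,47)]).round(4))
    # canister, mill, salt at heights
    def back(n,u,z):
        c=C[n];R=cv2.Rodrigues(c["rvec"])[0];d=R.T@np.linalg.inv(c["intrinsics"])@[u[0],u[1],1];o=-R.T@c["tvec"];return o+d*(z-o[2])/d[2]
    print("can",back("top",px("top",(651,250)),.140),"salt",back("top",px("top",(427,30)),.07),"mill",back("top",px("top",(313,445)),.08))
E
python3 fit.py
```

```text
[ 0.49196748 -0.0983552  -0.13629155  0.02264712] -7.8089308242811155
[[-1.0, -0.2], [-1.1, 0.3], [-0.2, -0.5], [0.1, 0.3], [1.1, -3.0], [-1.1, -1.5], [1.0, -1.2], [0.7, -0.2], [-0.2, 1.1], [1.2, -0.2], [0.6, 1.1], [-0.7, 1.3], [-0.6, 1.6], [-0.1, 1.0], [-1.0, 0.5]]
press,stop,end [[ 0.4959 -0.07    0.062 ]
 [ 0.4986 -0.0502  0.105 ]
 [ 0.5212  0.1147  0.047 ]]
can [ 0.47996563 -0.19638974  0.14      ] salt [ 0.59915873 -0.08727931  0.07      ] mill [ 0.3727595  -0.02628853  0.08      ]
```

```bash
sed -i 's/("side",(268,567),(-70,220,15),0),("side",(30,480),(70,220,15),0),("side",(510,228),(-70,-165,15),0)/("side",(268,567),(-70,220,0),0),("side",(30,476),(70,220,15),0),("side",(510,224),(-70,-165,15),0)/' fit.py
python3 fit.py
cat > plan.py <<'E'
import numpy as np,sys
from scipy.spatial.transform import Rotation as Ro
from rig import ctrl
def plan(target,yaw,N,grip=-1):
    s=ctrl.state();p=s["tool_pos"];R=Ro.from_euler("xyz",s["orientation"],degrees=True);Rt=Ro.from_euler("xyz",[-90,0,yaw],degrees=True)
    rv=(R.inv()*Rt).as_rotvec()/N; d=(np.array(target)-p)/N
    print("total tool shift",R.inv().apply(d*N).round(4),"rot/row",rv.round(4))
    for i in range(N):
        print((R.inv().apply(d)).round(4).tolist()+rv.round(4).tolist()+[grip]); R=R*Ro.from_rotvec(rv)
E
cat > show.py <<'E'
import numpy as np,cv2
from fit import *
p=np.load("p.npy");q=p[3]*1000
for n in("top","side"):
    im=cv2.imread(f"pics/{n}0.png");x0,y0=O[n];h,ww=(100,180) if n=="top" else (135,140)
    im=cv2.resize(im[y0:y0+h,x0:x0+ww],None,fx=4.4,fy=4.4,interpolation=cv2.INTER_CUBIC)
    def L(pts,c):
        z=(proj(n,w(p,pts))-O[n]+.5)*4.4-.5; cv2.polylines(im,[z.round().astype(int)],True,c,1)
    L([(70,220,15),(-70,220,15),(-70,-165,15),(70,-165,15)],(0,255,0))
    L([(35.5,26+q,105),(35.5,40+q,105),(-35.5,40+q,105),(-35.5,26+q,105)],(0,255,255))
    L([(40,-46+q,105),(40,-34+q,105),(-40,-34+q,105),(-40,-46+q,105)],(255,255,0))
    L([(40,210,47),(40,220,47),(-40,220,47),(-40,210,47)],(255,0,255))
    L([(23,-42+q,62),(23,11+q,62),(-23,11+q,62),(-23,-42+q,62)],(0,0,255))
    cv2.imwrite(f"pics/ov_{n}.png",im)
E
python3 show.py
python3 -c "
import numpy as np
from plan import *
from fit import w
p=np.load('p.npy');t=w(p,[(0,8+p[3]*1000,0)])[0];print(t);plan([t[0],t[1],.237],np.degrees(p[2])-90,20)"
```

```text
[ 0.49201452 -0.09966405 -0.13658871  0.02387614] -7.825956641558827
[[-0.5, -0.2], [-0.6, 0.2], [0.3, -0.5], [0.6, 0.3], [0.8, 2.1], [-0.9, -0.9], [1.1, -0.5], [0.8, -0.3], [-0.2, 1.0], [1.3, -0.3], [0.6, 1.0], [-0.8, 1.2], [-0.6, 1.6], [-0.2, 1.0], [-1.1, 0.4]]
press,stop,end [[ 0.4961 -0.0701  0.062 ]
 [ 0.4988 -0.0503  0.105 ]
 [ 0.5213  0.1133  0.047 ]]
can [ 0.47996563 -0.19638974  0.14      ] salt [ 0.59915873 -0.08727931  0.07      ] mill [ 0.3727595  -0.02628853  0.08      ]
[ 0.49635491 -0.06808479  0.        ]
total tool shift [-4.511e-01 -4.000e-04 -3.814e-01] rot/row [ 0.0001 -0.056  -0.0001]
[-0.0226, -0.0, -0.0191, 0.0001, -0.056, -0.0001, -1]
[-0.0236, -0.0, -0.0178, 0.0001, -0.056, -0.0001, -1]
[-0.0245, -0.0, -0.0164, 0.0001, -0.056, -0.0001, -1]
[-0.0254, -0.0, -0.015, 0.0001, -0.056, -0.0001, -1]
[-0.0262, -0.0, -0.0136, 0.0001, -0.056, -0.0001, -1]
[-0.0269, -0.0, -0.0121, 0.0001, -0.056, -0.0001, -1]
[-0.0276, -0.0, -0.0106, 0.0001, -0.056, -0.0001, -1]
[-0.0281, -0.0, -0.009, 0.0001, -0.056, -0.0001, -1]
[-0.0286, -0.0, -0.0074, 0.0001, -0.056, -0.0001, -1]
[-0.029, -0.0, -0.0058, 0.0001, -0.056, -0.0001, -1]
[-0.0292, -0.0, -0.0042, 0.0001, -0.056, -0.0001, -1]
[-0.0294, -0.0, -0.0025, 0.0001, -0.056, -0.0001, -1]
[-0.0295, -0.0, -0.0009, 0.0001, -0.056, -0.0001, -1]
[-0.0295, -0.0, 0.0008, 0.0001, -0.056, -0.0001, -1]
[-0.0294, -0.0, 0.0024, 0.0001, -0.056, -0.0001, -1]
[-0.0293, -0.0001, 0.0041, 0.0001, -0.056, -0.0001, -1]
[-0.029, -0.0001, 0.0057, 0.0001, -0.056, -0.0001, -1]
[-0.0286, -0.0001, 0.0073, 0.0001, -0.056, -0.0001, -1]
[-0.0282, -0.0001, 0.0089, 0.0001, -0.056, -0.0001, -1]
[-0.0276, -0.0001, 0.0105, 0.0001, -0.056, -0.0001, -1]
```

View pics/ov_top.png

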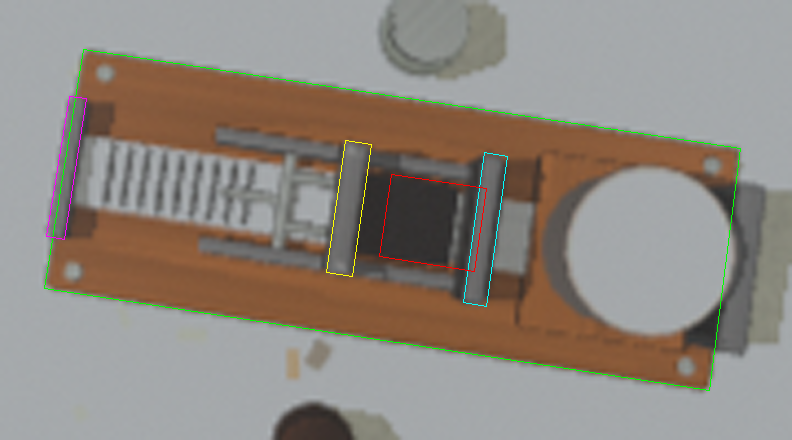

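View pics/ov_side.png

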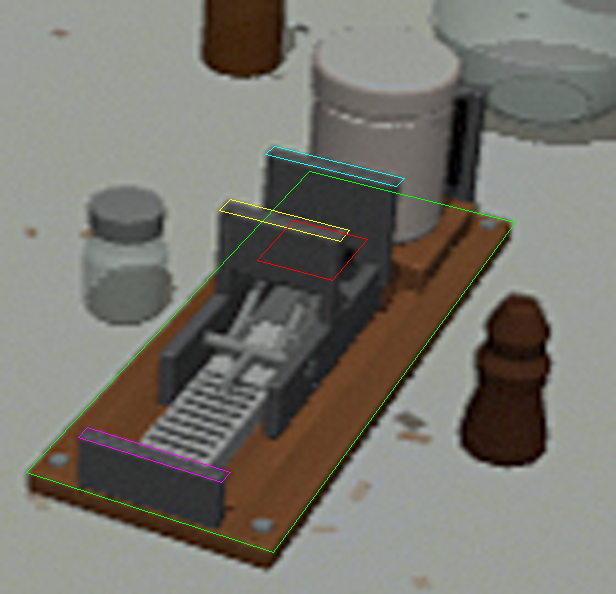

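The overlay fits both views to about 1 px: yellow on the thumb stop, cyan on the jaw plate, magenta on the end stop. q is about 0.024. Next I'll approach at height.

>>> apply_moves([
  [[-0.0226,0,-0.0191,0,-0.056,0,-1],[-0.0236,0,-0.0178,0,-0.056,0,-1],[-0.0245,0,-0.0164,0,-0.056,0,-1],[-0.0254,0,-0.015,0,-0.056,0,-1],[-0.0262,0,-0.0136,0,-0.056,0,-1],[-0.0269,0,-0.0121,0,-0.056,0,-1],[-0.0276,0,-0.0106,0,-0.056,0,-1],[-0.0281,0,-0.009,0,-0.056,0,-1],[-0.0286,0,-0.0074,0,-0.056,0,-1],[-0.029,0,-0.0058,0,-0.056,0,-1]],
])

```text
clock: 1.1
tool_pos: [0.3411, -0.3184, 0.2364]
orientation: [-90.0, 0.0, -129.8]
contact_force: [-0.1, 0.0, -0.1]
grip_width: 0.13
```

>>> apply_moves([
  [[-0.0292,0,-0.0042,0,-0.056,0,-1],[-0.0294,0,-0.0025,0,-0.056,0,-1],[-0.0295,0,-0.0009,0,-0.056,0,-1],[-0.0295,0,0.0008,0,-0.056,0,-1],[-0.0294,0,0.0024,0,-0.056,0,-1],[-0.0293,0,0.0041,0,-0.056,0,-1],[-0.029,0,0.0057,0,-0.056,0,-1],[-0.0286,0,0.0073,0,-0.056,0,-1],[-0.0282,0,0.0089,0,-0.056,0,-1],[-0.0276,0,0.0105,0,-0.056,0,-1]],
])

```text
clock: 2.1
tool_pos: [0.4967, -0.0675, 0.2364]
orientation: [-90.0, 0.0, -97.7]
contact_force: [0.8, 0.1, 0.3]
grip_width: 0.004
```

```bash
python3 -c "
import numpy as np,cv2
from plan import *
from fit import w
p=np.load('p.npy');t=w(p,[(0,8+p[3]*1000,0)])[0];plan([t[0],t[1],.126],np.degrees(p[2])-90,10);s=ctrl.state();print(s['clock'],s['tool_pos'],s['orientation'],s['contact_force'],s['grip_width'])"
```

```text
total tool shift [ 0.0006  0.1104 -0.0002] rot/row [ 0.0001  0.0002 -0.    ]
[0.0001, 0.011, -0.0, 0.0001, 0.0002, -0.0, -1]
[0.0001, 0.011, -0.0, 0.0001, 0.0002, -0.0, -1]
[0.0001, 0.011, -0.0, 0.0001, 0.0002, -0.0, -1]
[0.0001, 0.011, -0.0, 0.0001, 0.0002, -0.0, -1]
[0.0001, 0.011, -0.0, 0.0001, 0.0002, -0.0, -1]
[0.0001, 0.011, -0.0, 0.0001, 0.0002, -0.0, -1]
[0.0001, 0.011, -0.0, 0.0001, 0.0002, -0.0, -1]
[0.0001, 0.011, -0.0, 0.0001, 0.0002, -0.0, -1]
[0.0001, 0.011, -0.0, 0.0001, 0.0002, -0.0, -1]
[0.0001, 0.011, -0.0, 0.0001, 0.0002, -0.0, -1]
2.1 [ 0.49669934 -0.06750204  0.2363907 ] [-9.00379574e+01  8.18948579e-03 -9.77113174e+01] [0.83764128 0.07394996 0.28519191] 0.004260795138530448
```

>>> apply_moves([
  [[0,0.012,0,0,0,0,-1],[0,0.012,0,0,0,0,-1],[0,0.012,0,0,0,0,-1],[0,0.012,0,0,0,0,-1],[0,0.012,0,0,0,0,-1],[0,0.012,0,0,0,0,-1],[0,0.012,0,0,0,0,-1],[0,0.012,0,0,0,0,-1],[0,0.012,0,0,0,0,-1],[0,0,0,0,0,0,-1]],
])

```text
clock: 3.1
tool_pos: [0.4953, -0.0684, 0.1269]
orientation: [-90.2, 0.0, -97.9]
contact_force: [-0.3, -0.2, 0.4]
grip_width: 0.005
```

```bash
cat > look.py <<'E'
import sys,cv2,numpy as np
from rig import ctrl
k=sys.argv[1]
a=cv2.resize(ctrl.snapshot("side")[:,:,::-1][150:320,290:450],None,fx=3,fy=3,interpolation=cv2.INTER_CUBIC)
b=cv2.resize(ctrl.snapshot("top")[:,:,::-1][215:345,265:445],None,fx=2,fy=2,interpolation=cv2.INTER_CUBIC) if len(sys.argv)>2 else None
im=np.zeros((510,480+(360 if b is not None else 0),3),np.uint8); im=im[:,:800]
im[:510,:480]=a
if b is not None: im[:260,480:800]=b[:,:320]
cv2.imwrite(f"pics/{k}.png",im)
s=ctrl.state();print(s['clock'],s['tool_pos'],s['orientation'],s['contact_force'],s['grip_width'])
E
python3 look.py a1 t
```

```text
3.2 [ 0.49637177 -0.06866419  0.12840358] [-9.00378153e+01  1.10091550e-02 -9.78456046e+01] [-0.77193507 -0.47427547 -0.30088637] 0.0025847539777135815
```

View pics/a1.png

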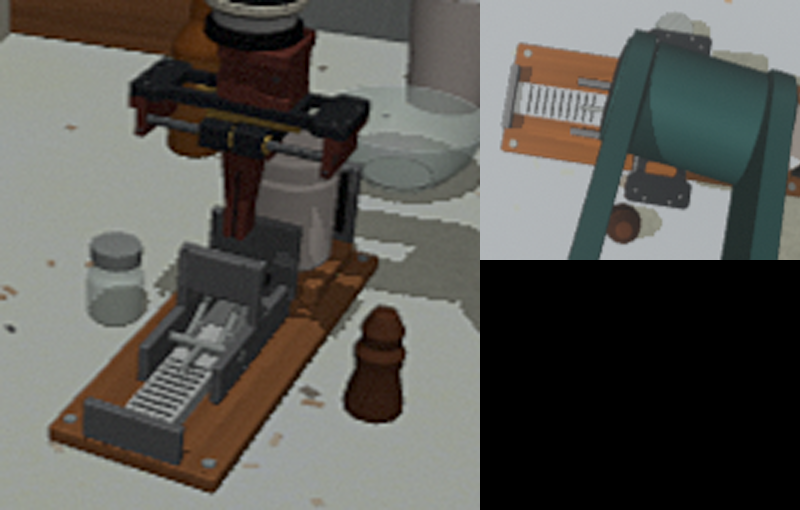

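The fingertip (side view, 238, 236) is above the pocket between the thumb stop and the jaw plate. The mill and salt jar are clear. Now I'll descend to just above the paddle.

>>> apply_moves([
  [[0,0.006,0,0,0,0,-1],[0,0.006,0,0,0,0,-1],[0,0.006,0,0,0,0,-1],[0,0.006,0,0,0,0,-1],[0,0.006,0,0,0,0,-1],[0,0.006,0,0,0,0,-1],[0,0.005,0,0,0,0,-1],[0,0.003,0,0,0,0,-1],[0,0.001,0,0,0,0,-1],[0,0,0,0,0,0,-1]],
])

```text
clock: 4.2
tool_pos: [0.4965, -0.0687, 0.0836]
orientation: [-90.0, 0.0, -97.8]
contact_force: [1.2, 0.3, -0.4]
grip_width: 0.005
```

```bash
python3 look.py a2
```

```text
4.25 [ 0.49656953 -0.06874267  0.08373093] [-8.99950215e+01  5.12941740e-03 -9.78488027e+01] [ 0.11022808  0.47083318 -0.5250525 ] 0.0032672037771526814
```

View pics/a2.png

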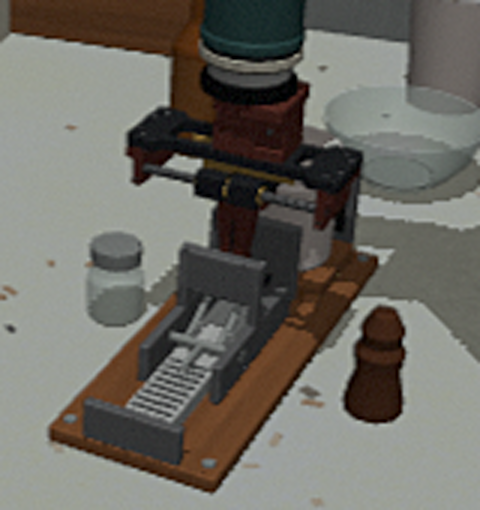

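The finger is inside the pocket with no contact, and the tip is at about 0.070 m. Now I'll press.

>>> apply_moves([
  [[0,0.002,0,0,0,0,-1],[0,0.002,0,0,0,0,-1],[0,0.002,0,0,0,0,-1],[0,0.002,0,0,0,0,-1],[0,0.001,0,0,0,0,-1],[0,0.001,0,0,0,0,-1],[0,0,0,0,0,0,-1],[0,0,0,0,0,0,-1],[0,0,0,0,0,0,-1],[0,0,0,0,0,0,-1]],
])

```text
clock: 5.25
tool_pos: [0.4966, -0.0688, 0.0738]
orientation: [-90.0, -0.0, -97.8]
contact_force: [-0.5, -1.9, 1.4]
grip_width: 0.002
```

>>> apply_moves([
  [[0,0.001,0,0,0,0,-1],[0,0.001,0,0,0,0,-1],[0,0.001,0,0,0,0,-1],[0,0.001,0,0,0,0,-1],[0,0.001,0,0,0,0,-1],[0,0,0,0,0,0,-1],[0,0,0,0,0,0,-1],[0,0,0,0,0,0,-1],[0,0,0,0,0,0,-1],[0,0,0,0,0,0,-1]],
])

```text
clock: 6.25
tool_pos: [0.4966, -0.0687, 0.0687]
orientation: [-90.0, 0.0, -97.9]
contact_force: [1.5, -1.2, 4.0]
grip_width: 0.003
```

```bash
python3 look.py a3
```

```text
6.3 [ 0.49659555 -0.06872608  0.06871911] [-8.99886988e+01  7.90822412e-03 -9.78520529e+01] [ 0.14852    -1.21135086  4.3909183 ] 0.005007197850882061
```

View pics/a3.png

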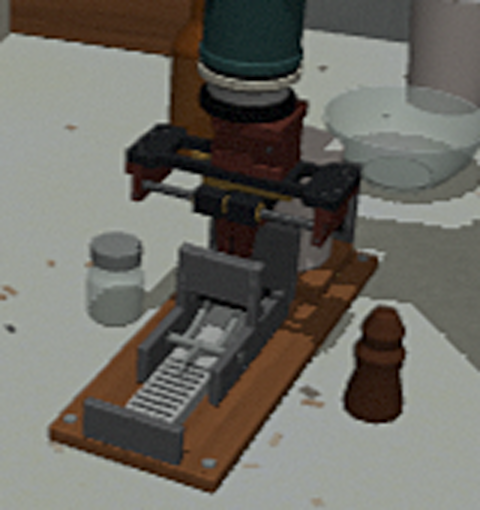

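The paddle is being pressed with about 4 N, and the jaw hasn't moved. I'll press a little deeper.

>>> apply_moves([
  [[0,0.001,0,0,0,0,-1],[0,0.0005,0,0,0,0,-1],[0,0,0,0,0,0,-1],[0,0,0,0,0,0,-1],[-0.002,0,0,0,0,0,-1],[-0.002,0,0,0,0,0,-1],[-0.001,0,0,0,0,0,-1],[0,0,0,0,0,0,-1],[0,0,0,0,0,0,-1],[0,0,0,0,0,0,-1]],
])

```text
clock: 7.3
tool_pos: [0.4973, -0.0636, 0.0672]
orientation: [-90.0, 0.0, -97.9]
contact_force: [1.0, -0.4, 5.2]
grip_width: 0.005
```

>>> apply_moves([
  [[-0.001,0,0,0,0,0,-1],[-0.001,0,0,0,0,0,-1],[-0.001,0,0,0,0,0,-1],[-0.001,0,0,0,0,0,-1],[-0.002,0,0,0,0,0,-1],[-0.002,0,0,0,0,0,-1],[-0.002,0,0,0,0,0,-1],[-0.002,0,0,0,0,0,-1],[-0.002,0,0,0,0,0,-1],[0,0,0,0,0,0,-1]],
])

```text
clock: 8.3
tool_pos: [0.4992, -0.0495, 0.0672]
orientation: [-90.0, 0.0, -97.8]
contact_force: [1.6, -0.2, 4.7]
grip_width: 0.006
```

```bash
python3 look.py a4
```

```text
8.35 [ 0.49920556 -0.0495633   0.06718772] [-8.99908204e+01  2.76409442e-02 -9.78507668e+01] [ 1.88802674 -1.27267555  3.82431042] 0.006114606875356196
```

View pics/a4.png

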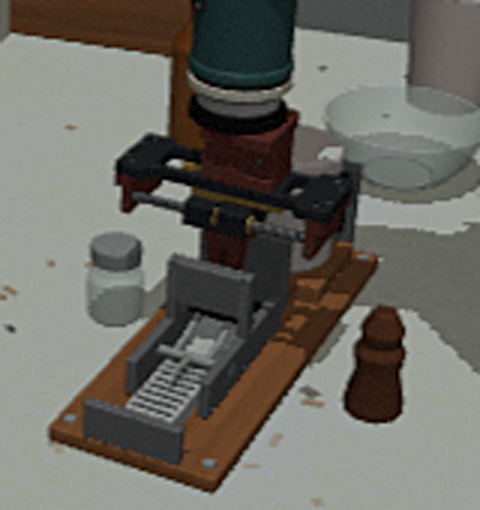

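The jaw is following freely with low force and is about 11 mm back so far. I'll continue.

>>> apply_moves([
  [[-0.003,0,0,0,0,0,-1],[-0.004,0,0,0,0,0,-1],[-0.004,0,0,0,0,0,-1],[-0.004,0,0,0,0,0,-1],[-0.004,0,0,0,0,0,-1],[-0.004,0,0,0,0,0,-1],[-0.004,0,0,0,0,0,-1],[-0.004,0,0,0,0,0,-1],[-0.003,0,0,0,0,0,-1],[-0.002,0,0,0,0,0,-1]],
])

```text
clock: 9.35
tool_pos: [0.5041, -0.0139, 0.0672]
orientation: [-90.0, 0.0, -97.8]
contact_force: [1.4, -1.2, 5.2]
grip_width: 0.004
```

>>> apply_moves([
  [[-0.002,0,0,0,0,0,-1],[-0.003,0,0,0,0,0,-1],[-0.003,0,0,0,0,0,-1],[-0.003,0,0,0,0,0,-1],[-0.003,0,0,0,0,0,-1],[-0.002,0,0,0,0,0,-1],[-0.002,0,0,0,0,0,-1],[-0.002,0,0,0,0,0,-1],[-0.001,0,0,0,0,0,-1],[0,0,0,0,0,0,-1]],
])

```text
clock: 10.35
tool_pos: [0.5062, 0.0061, 0.0671]
orientation: [-90.1, -0.1, -97.8]
contact_force: [0.2, -5.4, 6.2]
grip_width: 0.006
```

```bash
python3 look.py a5
```

```text
10.4 [0.50617301 0.00607854 0.06712074] [-9.00704342e+01 -6.24085347e-02 -9.78076571e+01] [ 0.07086672 -5.52872659  6.90630509] 0.0042451586450175435
```

View pics/a5.png

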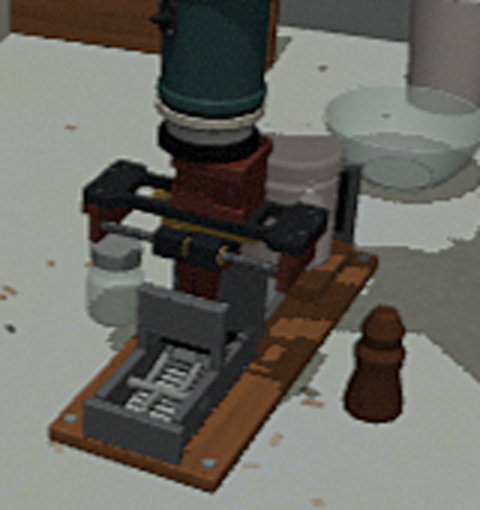

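Run:
```python
from rig import ctrl
import cv2,numpy as np
s=ctrl.snapshot("side")[:,:,::-1];t=ctrl.snapshot("top")[:,:,::-1]
a=cv2.resize(s[240:310,305:380],None,fx=7,fy=7,interpolation=cv2.INTER_CUBIC)[:490,:420]
b=cv2.resize(t[230:300,265:320],None,fx=6.5,fy=7,interpolation=cv2.INTER_CUBIC)
cv2.imwrite("pics/a6.png",np.hstack([a,b]))
```

```text
(no output)
```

View pics/a6.png

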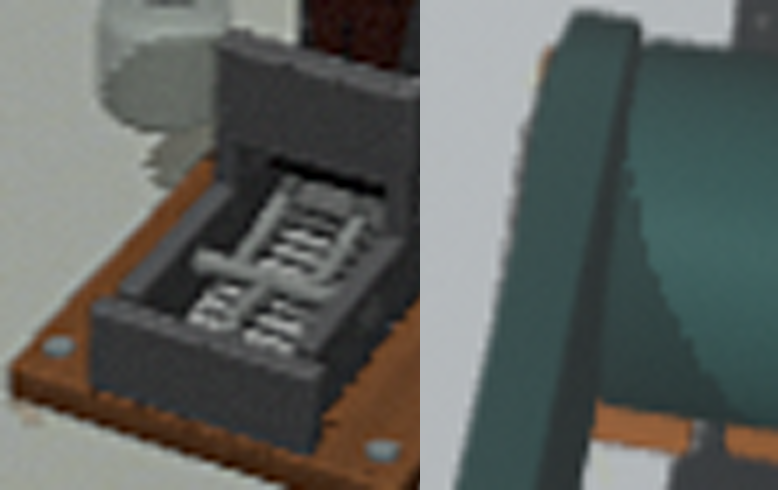

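Run:
```python
from fit import *
p=np.load("p.npy")
for q in(85,90,95,100):
    f=lambda P:((proj("side",w(p,[P]))[0]-(305,240)+.5)*7-.5).round().tolist()
    print(q,f((35.5,40+q,105)),f((35.5,26+q,105)),f((-35.5,40+q,105)),f((35.5,110+q,51)),f((40,210,47)),f((-40,210,47)))
```

```text
85 [238.0, 27.0] [256.0, 9.0] [435.0, 81.0] [138.0, 266.0] [104.0, 295.0] [331.0, 366.0]
90 [231.0, 34.0] [249.0, 15.0] [429.0, 88.0] [131.0, 274.0] [104.0, 295.0] [331.0, 366.0]
95 [224.0, 40.0] [243.0, 22.0] [423.0, 95.0] [124.0, 281.0] [104.0, 295.0] [331.0, 366.0]
100 [218.0, 47.0] [236.0, 28.0] [417.0, 102.0] [117.0, 289.0] [104.0, 295.0] [331.0, 366.0]
```

The images suggest q is about 97–100 and the force is rising. I'll confirm against the end stop with a small extra push.

>>> apply_moves([
  [[-0.001,0,0,0,0,0,-1],[0,0,0,0,0,0,-1],[-0.001,0,0,0,0,0,-1],[0,0,0,0,0,0,-1],[-0.001,0,0,0,0,0,-1],[0,0,0,0,0,0,-1],[0,0,0,0,0,0,-1],[0,0,0,0,0,0,-1],[0,0,0,0,0,0,-1],[0,0,0,0,0,0,-1]],
])

```text
clock: 11.5
tool_pos: [0.5063, 0.009, 0.0671]
orientation: [-90.1, -0.1, -97.8]
contact_force: [0.3, -5.1, 5.5]
grip_width: 0.003
```

It's still sliding, so it isn't at the stop yet. I'll carry on.

>>> apply_moves([
  [[-0.001,0,0,0,0,0,-1],[0,0,0,0,0,0,-1],[-0.001,0,0,0,0,0,-1],[0,0,0,0,0,0,-1],[-0.001,0,0,0,0,0,-1],[0,0,0,0,0,0,-1],[-0.001,0,0,0,0,0,-1],[0,0,0,0,0,0,-1],[0,0,0,0,0,0,-1],[0,0,0,0,0,0,-1]],
])

```text
clock: 12.5
tool_pos: [0.5066, 0.0133, 0.067]
orientation: [-90.1, -0.0, -97.8]
contact_force: [-0.1, -4.0, 6.2]
grip_width: 0.006
```

Run:
```python
from rig import ctrl
import cv2,numpy as np
s=ctrl.snapshot("side")[:,:,::-1]
cv2.imwrite("pics/a7.png",cv2.resize(s[240:310,305:380],None,fx=7,fy=7,interpolation=cv2.INTER_CUBIC))
s=ctrl.state();print(s['tool_pos'],s['contact_force'],s['torque'])
```

```text
[0.50663491 0.01332095 0.06702893] [ 0.02076784 -3.41322486  5.89391103] [-0.6643493  -0.08639474  0.02321749]
```

View pics/a7.png

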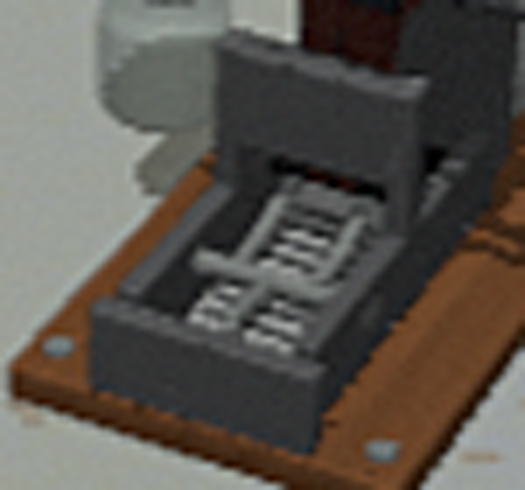

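The jaw hasn't moved between the two pictures, while the finger slid 7 mm. So friction on the paddle had been dragging the jaw, and it now rests on something, probably the end stop. I'll push on until the finger meets the thumb stop and confirm.

>>> apply_moves([
  [[-0.001,0,0,0,0,0,-1],[0,0,0,0,0,0,-1],[-0.001,0,0,0,0,0,-1],[0,0,0,0,0,0,-1],[-0.001,0,0,0,0,0,-1],[0,0,0,0,0,0,-1],[0,0,0,0,0,0,-1],[0,0,0,0,0,0,-1],[0,0,0,0,0,0,-1],[0,0,0,0,0,0,-1]],
])

```text
clock: 13.55
tool_pos: [0.5067, 0.014, 0.067]
orientation: [-90.1, -0.2, -97.8]
contact_force: [-1.5, -16.7, 8.3]
grip_width: 0.005
```

It's firmly blocked at 17 N, with the finger on the thumb stop and q about 99 mm, so this is the end stop. I'll relax the push slightly, then lift straight up.

>>> apply_moves([
  [[0.001,0,0,0,0,0,-1],[0.0005,0,0,0,0,0,-1],[0,0,0,0,0,0,-1],[0,-0.001,0,0,0,0,-1],[0,-0.002,0,0,0,0,-1],[0,-0.002,0,0,0,0,-1],[0,-0.003,0,0,0,0,-1],[0,-0.003,0,0,0,0,-1],[0,-0.003,0,0,0,0,-1],[0,-0.003,0,0,0,0,-1]],
])

```text
clock: 14.55
tool_pos: [0.5045, 0.0143, 0.0825]
orientation: [-90.4, -0.1, -97.8]
contact_force: [-1.0, -6.8, -4.9]
grip_width: 0.009
```

>>> apply_moves([
  [[0.001,0,0,0,0,0,-1],[0.001,0,0,0,0,0,-1],[0.001,0,0,0,0,0,-1],[0.002,0,0,0,0,0,-1],[0.002,0,0,0,0,0,-1],[0.001,0,0,0,0,0,-1],[0,0,0,0,0,0,-1],[0,-0.002,0,0,0,0,-1],[0,-0.004,0,0,0,0,-1],[0,-0.006,0,0,0,0,-1]],
])

```text
clock: 15.55
tool_pos: [0.5068, 0.0071, 0.0964]
orientation: [-90.0, 0.0, -97.8]
contact_force: [-0.1, -0.2, -0.2]
grip_width: 0.008
```

>>> apply_moves([
  [[0,-0.012,0,0,0,0,-1],[0,-0.015,0,0,0,0,-1],[0,-0.015,0,0,0,0,-1],[0,-0.015,0,0,0,0,-1],[0,-0.015,0,0,0,0,-1],[0,-0.015,0,0,0,0,-1],[0,-0.015,0,0,0,0,-1],[0,-0.015,0,0,0,0,-1],[0,-0.012,0,0,0,0,-1],[0,-0.006,0,0,0,0,-1]],
])

```text
clock: 16.55
tool_pos: [0.5075, 0.007, 0.233]
orientation: [-89.9, 0.0, -97.8]
contact_force: [-0.0, 0.3, -0.1]
grip_width: 0.006
```

Run:
```python
from rig import ctrl
import cv2,numpy as np
s=ctrl.snapshot("side")[:,:,::-1]; cv2.imwrite("pics/side8.png",s)
cv2.imwrite("pics/a8.png",cv2.resize(s[185:320,300:440],None,fx=4.4,fy=4.4,interpolation=cv2.INTER_CUBIC))
s=ctrl.state();print(s['clock'],s['tool_pos'],s['contact_force'])
```

```text
16.6 [0.50778155 0.00698311 0.23323937] [0.16157341 0.06878538 0.00720785]
```

View pics/a8.png

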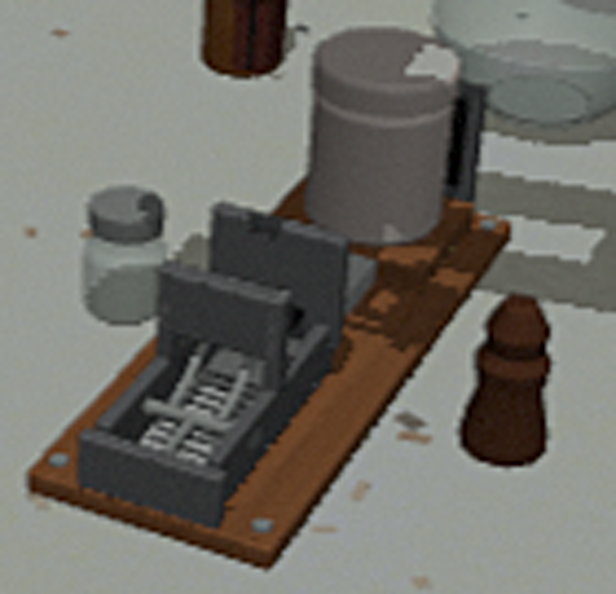

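The jaw's cheeks meet the end stop at (100, 430), and the canister and neighbours are unchanged. I'll move the arm aside and check from the top.

>>> apply_moves([
  [[0.02,-0.002,0,0,0,0,-1],[0.035,0,0,0,0,0,-1],[0.035,0,0,0,0,0,-1],[0.035,0,0,0,0,0,-1],[0.035,0,-0.01,0,0,0,-1],[0.035,0,-0.01,0,0,0,-1],[0.035,0,-0.01,0,0,0,-1],[0.035,0,-0.01,0,0,0,-1],[0.035,0,-0.01,0,0,0,-1],[0.02,0,0,0,0,0,-1]],
])

```text
clock: 17.6
tool_pos: [0.4119, -0.305, 0.2327]
orientation: [-90.1, 0.0, -98.0]
contact_force: [-0.5, -0.5, -0.2]
grip_width: 0.006
```

Run:
```python
from rig import ctrl
import cv2,numpy as np
t=ctrl.snapshot("top")[:,:,::-1]; cv2.imwrite("pics/top9.png",t)
cv2.imwrite("pics/a9.png",cv2.resize(t[225:325,265:445],None,fx=4.4,fy=4.4,interpolation=cv2.INTER_CUBIC))
s=ctrl.state();print(s['clock'],s['tool_pos'],s['contact_force'])
from fit import *
p=np.load("p.npy")
for q in(95,100):print(q,((proj("top",w(p,[(35.5,26+q,105),(-35.5,26+q,105),(40,-46+q,105),(-40,-46+q,105)]))-O["top"]+.5)*4.4).round().tolist())
```

```text
17.65 [ 0.4126223  -0.30754719  0.23285944] [ 0.37949454 -2.85905483  0.10658284]
95 [[240.0, 124.0], [220.0, 257.0], [375.0, 136.0], [353.0, 286.0]]
100 [[231.0, 123.0], [211.0, 255.0], [365.0, 135.0], [344.0, 284.0]]
```

View pics/a9.png

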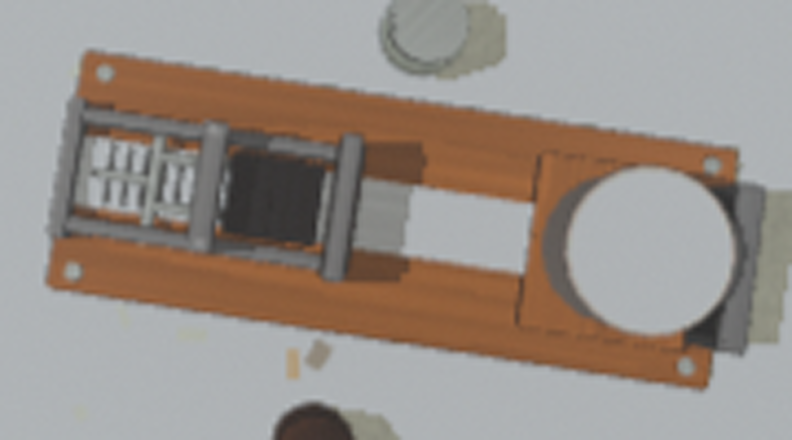

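View pics/top9.png

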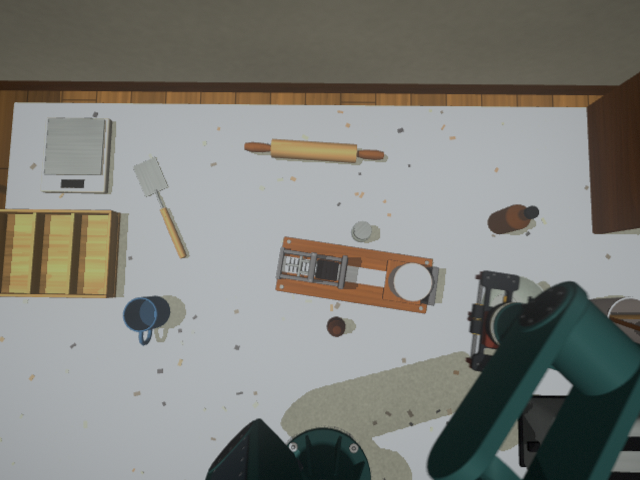

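The jaw's cheeks touch the end stop at (80, 110) and (70, 230). The thumb stop's edge at about x 228 matches q = 100 (predicted 231), and the paddle looks as it did at rest. Everything else is unmoved. I'll settle the arm, then hand in.

>>> apply_moves([
  [[0,0,0,0,0,0,-1],[0,0,0,0,0,0,-1],[0,0,0,0,0,0,-1],[0,0,0,0,0,0,-1],[0,0,0,0,0,0,-1],[0,0,0,0,0,0,-1],[0,0,0,0,0,0,-1],[0,0,0,0,0,0,-1],[0,0,0,0,0,0,-1],[0,0,0,0,0,0,-1]],
])

```text
clock: 18.65
tool_pos: [0.4137, -0.3032, 0.2331]
orientation: [-90.0, 0.0, -97.9]
contact_force: [0.1, 0.3, 0.0]
grip_width: 0.008
```

```bash
python3 -c "
from rig import ctrl
print(ctrl.state()['contact_force']);print(ctrl.sign_off())"
```

```text
[0.07025821 0.30464603 0.0228879 ]
the job is handed in; nothing more can be done
None
```

The jaw is fully back against its end stop, the paddle is released, and the arm has come away. I handed the job in at about 18.7 s of the 32 s allowed.

**What I did:** With the fingers shut, I pressed the paddle down about 9 mm (4–6 N) and slid the jaw back along its bar. I pushed on until the finger was firmly blocked on the thumb stop at about 17 N. Then I lifted straight up so the paddle could spring up, and moved the arm aside.

**Last checks:**
- **Jaw:** the cheeks touch the end stop in the top view. The thumb stop's edge is within about 3 enlarged pixels of where a jaw value of 0.100 m puts it.
- **Paddle:** it looks as it did at the start. I judged this from the picture only; the release angle was not measured.
- **Surroundings:** the canister and the bystanders look unmoved, except the bowl, which the arm partly hid in the last top view. The tool reads about zero force.

**Disagreements along the way:**
- **Early sliding:** for most of the stroke, friction on the paddle dragged the jaw, not contact with the thumb stop. The finger slid 7 mm on the paddle after the jaw had stopped.
- **Press depth:** the 9 mm is slightly more than the 5–8 mm stated, but the force stayed below the 8 N given for fully down until the final push (8.3 N).

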